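Close the two-part plaster mould

ROBOT

A 6-joint arm with a two-finger parallel gripper is mounted at the origin on a cart in front of the work surface, level with it; the furniture and walls round the work are solid. World frame = base frame: x ahead of the robot, y to its left, z up, the work surface at z = 0. Lengths are in m, angles in rad, forces in N, time in s.
With the tool pointing down it reaches from about 0.25 to 0.725 m from the base axis. Payload 4 kg.
Tool frame: the origin (TCP) lies at the very end of the fingers, on their centre line; the grasp point (between the pads) lies 19 mm behind it; z points along the fingers, y is the line along which they close (so a half turn about z gives the same grasp; the last joint's range is limited). The gripper opens to 85 mm and grips with 20 to 120 N. Pads are 22 mm wide; open, the fingers measure 114 mm over their backs; the gripper's body (76 mm by 85 mm) begins 54 mm behind the grasp point. The pads swing forward as they close: fully open they stand 13 mm farther back than shut.
Start: joints at [-1.166, 0.241, 0.005, 1.335, 0, 1.571], TCP at [0.197, -0.46, 0.231] pointing down, gripper open.
Joint ranges: [-2.72, 2.72], [-1.05, 1.87], [-1.09, 1.28], [-1.99, 2.15], [-1.42, 1.44], [-3.14, 3.14]. Speed limits (rad/s): [2.79, 2.79, 3.14, 3.14, 3.14, 3.14].

INTERFACE

Orientations are given as a unit quaternion [x, y, z, w].
In Python, from workcell import telemetry, vision, workorder gives the robot as it stands.
- The arm moves only by the shell command python3 -m inch 'ROWS'. ROWS is JSON, a list of rows, each a list of 3 entries, a list of its own where there are three numbers: the turn, a rotation vector about the tool's x, y, z scaled (see below), then the shift along the tool's x, y, z scaled (see below), then the closure, from -1 (fully open) to 1 (shut). A call has 1 to 10 rows; each row shifts and turns the commanded pose from where the row before left it, along the tool's axes as they then stand; what a row does not reach is not made up. The controller multiplies each number of a shift by 0.3 m and each number of a turn by 360 degrees. A row lasts 1/12 s, in which the tool goes at most 41.7 mm and 7.16 degrees, less where a joint would pass 70% of its speed; a pose out of reach is approached as far as the arm can. A call with a number of a shift or a turn outside -1 to 1 is refused whole. A call with a gripper value outside its range is refused whole. The fingers move at their own pace and stop on an object; the grip force is fixed at half the most. Time passes only in rows, so rows that do not move let the fingers close. It gives the time, the measured TCP pose, the force, the opening and the grip force at its end, in the units of the state.
- telemetry.get_obs(): the state, without advancing time (a new reading comes with each control period).
- vision.camera(name): name is "scene" or "top" or "wrist"; returns a dict with "img" (480x640x3 uint8, red, green, blue), "fov_y" (degrees; the focal length in pixels is half the picture's height over the tangent of half this angle, whatever the lens; pixels are square), "cx", "cy" (the principal point, pixels), "D" ([k1, k2, p1, p2, k3] as OpenCV has them; the pictures are not rectified), "pose" (4x4, takes a point from camera to world coordinates). Camera axes: x right, y up, looking along -z (the intrinsics and any distortion apply to the point x, -y, -z); pixel columns grow to the right and rows downward; lengths in m; the calibration is good to about 2 mm. A picture is of the moment at which its call begins. There is no depth.
- workorder.job_done(): hands the job in; it is judged then, once.
The state is a dict: "clock": time; "joint_pos": joint angles; "joint_vel": joint speeds; "tau": joint torques, N m; "eef_pos": TCP position; "tool_rot": TCP orientation; "ft_force": force on the tool from outside, world axes, zero at the start; "ft_torque": the same for the moment, N m; "grip_width": finger opening in m; "grasp_force": force on a finger pad.
Only numpy, scipy, OpenCV 4.12 (cv2) and the standard library are available. Lean on these libraries where they do the work, as an engineer would, in place of code of your own. Each camera call takes 0.05 s, during which the arm holds its last target. There are 200 camera calls.

TASK

Close the plaster mould: push the loose half along the table with your fingers until its hollowed face shuts flush against the fixed half and its end lies flat against the wooden side rail. Only slide it, keeping it flat on the table without lifting or tipping it, and leave the glaze jar, the plaster stamp and the wooden rib where they are.

Things in the scene. Friction and masses are not known exactly. Their poses are not given: they have to be found in the camera images.
- loose_half: loose mould half, nearer the robot: white plaster block, 0.5 to 0.95 kg, 90 mm (x) by 160 mm (y) by 60 mm high. Origin: centre of its underside. Its +x side (away from the robot) is the mating face, with a half-round well of 50 mm radius, floor 20 mm up; its -x side and two ends are plain flat faces. Starts 40 to 90 mm short of closed, 40 to 100 mm right of the rail, turned up to 0.25 rad.
- jig: fixed jig: the other mould half, same size, and a wooden rail. Origin: on the table, under the middle of the fixed half's mating face; x points into the fixed half (away from the robot), y left along the face. Fixed half: x 0 to 90, y -80 to 80 mm, 60 mm high. Side rail: 35 mm high, x -220 to 115 mm, inner face at y = 80, outer at 105 mm. A back stop, 35 mm high, stands behind, to x = 115 mm.
- home (a point): point on the table in the jig (jig x = -45 mm, y = 0) where the loose half's origin lies when the mould is closed and against the rail; axes as the jig's, and the closed loose half's axes agree with them.
- jar: glaze sample jar with a screw lid, 52 mm diameter, 68 mm high, loose, to the right of the work; to be left alone. Origin: centre of its underside.
- stamp: small white plaster cylinder, 27 mm thick and 48 mm long, lying loose to the left of the rail; to be left alone. Origin: centre of its underside.
- rib: flat oval wooden throwing rib, 64 x 110 x 8 mm, lying loose to the left near the robot; to be left alone. Origin: centre of its underside.
There are look-alikes about, which are no part of the job. Leave any orange or purple look-alike of the loose_half alone.

How it is judged:
At the end, for the whole second after the job is handed in: The loose half stands flat and still, within 4 mm of fully closed against the fixed half and within 4 mm of lying against the side rail, square to the jig within 0.03 rad; jar, stamp and rib are within 15 mm of where they began (x of loose_half in the frame of home between -0.004 and 0.004 m and y of loose_half in the frame of home between -0.004 and 0.004 m and angle between the x axis of loose_half and the x axis of jig, either way round below 0.03 rad and angle between loose_half's own z axis and vertical below 0.03 rad and height (world z) of loose_half below 0.004 m and linear speed of loose_half below 0.01 m/s and distance of each of jar, stamp, rib from where it was at the start of the episode below 0.015 m); the robot touches nothing.
It fails at once if the loose half is lifted off the table (origin more than 8 mm up) (height (world z) of loose_half above 0.008 m).
It fails at once if the loose half is tipped by more than 0.12 rad (angle between loose_half's own z axis and vertical above 0.12 rad).
It fails at once if the jar, the stamp or the rib is moved by more than 15 mm (distance of any of jar, stamp, rib from where it was at the start of the episode above 0.015 m).
It also fails if it takes over 72 s, if anything falls off the work surface, if the arm or the gripper's body presses on something with over 40 N, if the wrist force passes 120 N, or if a joint passes its speed limit or range.

## Working session

There is one attempt and no reset: what is moved stays moved. The work goes in short steps, Python scripts to look and compute and a shell command to move; the robot and the scene stay as the last step left them, time stands still between calls to the robot, and variables do not carry over. Pictures are saved under pics/ and viewed, at most 10 in all, crops included, and the job is handed in when it is done.

```bash
mkdir -p pics; python3 - <<'E'
from workcell import telemetry, vision
import cv2
for n in("scene","top"):
    c=vision.camera(n); cv2.imwrite(f"pics/{n}0.png",c["img"][:,:,::-1]); print(n,c["fov_y"],c["cx"],c["cy"],c["D"],c["pose"])
o=telemetry.get_obs(); print(o)
E
```

```text
scene 48.434355165224396 317.6295359608152 237.32575269809882 [-0.11149961  0.          0.          0.          0.        ] [[-0.88657838  0.25312326 -0.38717877  0.00356396]
 [-0.46252058 -0.49830993  0.73332253  0.93752533]
 [-0.00731404  0.82922604  0.55886552  0.77410237]
 [ 0.          0.          0.          1.        ]]
top 55.86324150361455 319.36763262242545 243.71057983432283 [-0.01353037  0.          0.          0.          0.        ] [[-1.73390336e-03  9.78922675e-01 -2.04223870e-01  3.22614061e-01]
 [-9.99997687e-01 -1.95719200e-03 -8.91376080e-04 -2.57335913e-02]
 [-1.27229358e-03  2.04221852e-01  9.78923805e-01  1.12461541e+00]
 [ 0.00000000e+00  0.00000000e+00  0.00000000e+00  1.00000000e+00]]
{'clock': 0.1, 'joint_pos': array([-1.16598468e+00,  2.41319064e-01,  3.85130536e-03,  1.33520688e+00,
        2.95920058e-05,  1.57079362e+00]), 'joint_vel': array([-0.0024302 , -0.00196882,  0.00334294, -0.00025058, -0.00028416,
        0.00029633]), 'tau': array([-3.83704592e-04, -3.73138726e+01,  2.53009593e+01,  1.08516685e-02,
       -8.85081909e-05,  2.05609490e-05]), 'eef_pos': array([ 0.19670576, -0.45905892,  0.23050834]), 'tool_rot': array([ 9.79585077e-01,  2.01027845e-01, -1.74300438e-04, -9.22959844e-04]), 'ft_force': array([ 0.7117434 ,  0.18168961, -0.21358426]), 'ft_torque': array([-0.00545645, -0.01971553, -0.01445206]), 'grasp_force': 0.0, 'grip_width': 0.0855587191737202}
```

View pics/top0.png

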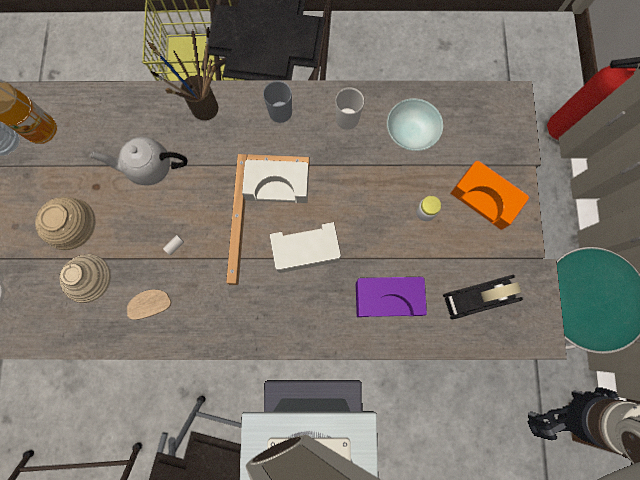

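View pics/scene0.png

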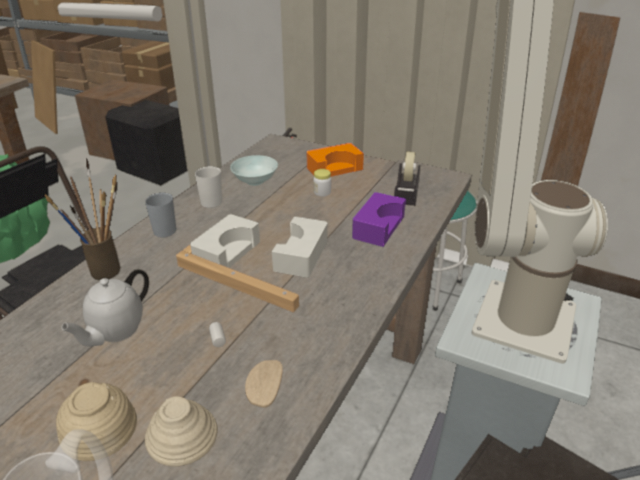

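The top view shows the loose half at about (305,247), the fixed half at (276,181), and the rail running from (240,155) to (232,283). The jar is at (430,207), the stamp at (173,244) and the rib at (149,304). I'll zoom in to read the corners.

```bash
python3 - <<'E'
import cv2
i=cv2.imread("pics/top0.png")[147:292,220:350]
cv2.imwrite("pics/crop0.png",cv2.resize(i,None,fx=4,fy=4,interpolation=cv2.INTER_CUBIC))
E
```

```text
(no output)
```

View pics/crop0.png

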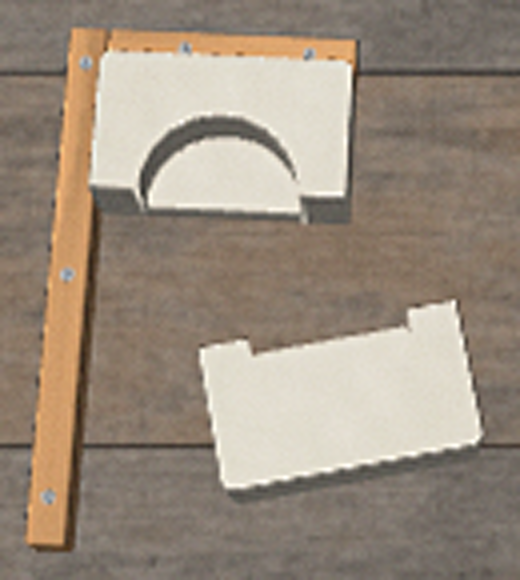

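The crop (4x, offset 220,147) gives these corners:
- **Fixed half top:** (103,51), (353,62), (347,196), (91,185)
- **Loose half top:** (200,350), (457,300), (482,440), (225,490)
- **Rail ends:** (68,545) inner and (28,543) outer

Next I'll fit the poses to these.

```bash
cat > h.py <<'E'
import numpy as np, cv2
from scipy.optimize import least_squares
from workcell import telemetry, vision
def proj(P,c):
    f=240/np.tan(np.radians(c["fov_y"])/2); K=np.array([[f,0,c["cx"]],[0,f,c["cy"]],[0,0,1]])
    T=np.linalg.inv(c["pose"]); q=(np.atleast_2d(P)@T[:3,:3].T+T[:3,3])*[1,-1,-1]
    return cv2.projectPoints(q,np.zeros(3),np.zeros(3),K,np.array(c["D"]))[0][:,0]
def place(p,L):  # L local xyz; p = x,y,yaw
    s,k=np.sin(p[2]),np.cos(p[2]); L=np.array(L,float)
    return np.c_[p[0]+k*L[:,0]-s*L[:,1],p[1]+s*L[:,0]+k*L[:,1],L[:,2]]
def fit(L,uv,c,p0=(.45,0,0)):
    r=least_squares(lambda p:(proj(place(p,L),c)-uv).ravel(),p0); return r.x,np.sqrt(np.mean(r.fun**2))
LOOSE=[(.045,.08,.06),(.045,-.08,.06),(-.045,-.08,.06),(-.045,.08,.06)]
JIG=[(.09,.08,.06),(.09,-.08,.06),(0,-.08,.06),(0,.08,.06),(-.22,.08,.035),(-.22,.105,.035),(.115,.105,.035)]
def rel(p,j):
    d=p[:2]-j[:2]; s,k=np.sin(j[2]),np.cos(j[2]); return np.array([k*d[0]+s*d[1]+.045,-s*d[0]+k*d[1],p[2]-j[2]])
E
python3 - <<'E'
from h import *
np.set_printoptions(precision=4,suppress=True)
c=vision.camera("top")
cr=lambda a:(np.array(a)+.5)/4-.5+[220,147]
j,e=fit(JIG,cr([(103,51),(353,62),(347,196),(91,185),(68,545),(28,543),(72,28)]),c); print("jig",j,e)
l,e=fit(LOOSE,cr([(200,350),(457,300),(482,440),(225,490)]),c); print("loose",l,e,"rel",rel(l,j))
print("jar/stamp/rib px->", [least_squares(lambda q:(proj([[*q,z]],c)-uv).ravel(),(.4,0)).x for uv,z in [((430,205),.068),((173,244),.02),((149,304),.008)]])
E
```

```text
jig [ 0.6685  0.0855 -0.0456] 0.4838169609291997
loose [0.5412 0.0099 0.1902] 0.6506437933920243 rel [-0.0788 -0.0814  0.2358]
jar/stamp/rib px-> [array([ 0.6386, -0.2937]), array([0.5531, 0.3408]), array([0.405 , 0.3943])]
```

```bash
cat > g.py <<'E'
import sys
from h import *
def go(x,y,z,th):  # prints turn about tool z and then the shift along tool axes after turning, in command units
    o=telemetry.get_obs(); q=o["tool_rot"]; t=2*np.arctan2(q[1],q[0]); d=np.array([x,y,z])-o["eef_pos"]
    s,k=np.sin(th),np.cos(th)
    print("now",o["eef_pos"].round(4),"th",round(t,4),"turnz",round(-(th-t)/2/np.pi,4),"shift",(np.array([k*d[0]+s*d[1],s*d[0]-k*d[1],-d[2]])/.3).round(4),"F",o["ft_force"].round(1),"t",round(o["clock"],1))
if len(sys.argv)>4: go(*map(float,sys.argv[1:5]))
E
python3 -m inch '[[[0,0,0.018],[0,0,0],-1],[[0,0,0.018],[0,0,0],-1],[[0,0,0.018],[0,0,0],-1],[[0,0,0.018],[0,0,0],-1],[[0,0,0],[0.04,-0.09,0],-1],[[0,0,0],[0.04,-0.09,0],-1],[[0,0,0],[0.04,-0.09,0],-1],[[0,0,0],[0.04,-0.09,0],-1],[[0,0,0],[0.04,-0.09,0],-1],[[0,0,0],[0.04,-0.09,0],-1]]'
python3 -m inch '[[[0,0,0],[0.04,-0.09,0],-1],[[0,0,0],[0.04,-0.09,0],-1],[[0,0,0],[0.04,-0.09,0],-1],[[0,0,0],[0.04,-0.09,0],-1],[[0,0,0],[0.04,-0.09,0],-1],[[0,0,0],[0.04,-0.09,0],-1],[[0,0,0],[0.04,-0.09,0],-1],[[0,0,0],[0.04,-0.09,0],-1],[[0,0,0],[0,0,0],-1],[[0,0,0],[0,0,0],-1]]'
python3 g.py 0.44 0.016 0.012 -0.0456
```

```text
clock: 0.98
eef_pos: [0.2767, -0.2998, 0.231]
tool_rot: [1.0, -0.024, -0.0, -0.0]
ft_force: [0.5, 0.0, 0.2]
grip_width: 0.0852
grasp_force: 0.0
clock: 1.82
eef_pos: [0.3829, -0.0888, 0.231]
tool_rot: [1.0, -0.022, -0.0, 0.0]
ft_force: [-0.4, -0.1, -0.4]
grip_width: 0.0854
grasp_force: 0.0
now [ 0.3829 -0.0888  0.231 ] th -0.0438 turnz 0.0003 shift [ 0.1743 -0.3578  0.7301] F [-0.4 -0.1 -0.4] t 1.8
```

```bash
python3 -m inch '[[[0,0,0],[0.044,-0.09,0],-1],[[0,0,0],[0.044,-0.09,0],-1],[[0,0,0],[0.044,-0.09,0],-1],[[0,0,0],[0.044,-0.09,0],-1],[[0,0,0],[0,0,0.12],-1],[[0,0,0],[0,0,0.12],-1],[[0,0,0],[0,0,0.12],-1],[[0,0,0],[0,0,0.12],-1],[[0,0,0],[0,0,0.08],-1],[[0,0,0],[0,0,0],-1]]'
python3 g.py 0.44 0.016 0.012 -0.0456
```

```text
clock: 2.65
eef_pos: [0.4347, -0.0048, 0.0587]
tool_rot: [1.0, -0.011, -0.005, -0.009]
ft_force: [-0.4, 0.3, 0.7]
grip_width: 0.0856
grasp_force: 0.0
now [ 0.4347 -0.0048  0.0587] th -0.0226 turnz 0.0037 shift [ 0.0143 -0.0702  0.1558] F [-0.4  0.3  0.7] t 2.6
```

```bash
python3 -m inch '[[[0,0,0.0037],[0.007,-0.035,0.05],-1],[[0,0,0],[0.007,-0.035,0.05],-1],[[0,0,0],[0,0,0.05],-1],[[0,0,0],[0,0,0],-1],[[0,0,0],[0,0,0],-1],[[0,0,0],[0,0,0],-1]]'
python3 g.py 0.5525 0.011 0.012 -0.0456
```

```text
clock: 3.15
eef_pos: [0.4451, -0.0003, 0.0204]
tool_rot: [1.0, -0.011, 0.001, -0.016]
ft_force: [0.2, 0.2, 0.6]
grip_width: 0.0851
grasp_force: 0.0
now [ 4.451e-01 -3.000e-04  2.040e-02] th -0.0222 turnz 0.0037 shift [ 0.3559 -0.0538  0.0279] F [0.2 0.2 0.6] t 3.1
```

```bash
python3 -m inch '[[[0,0,0],[0,0,0],-1],[[0,0,0],[0,0,0],-1],[[0,0,0],[0,0,0],-1]]'; python3 - <<'E'
from h import *
o=telemetry.get_obs();print(o["joint_pos"].round(3),o["joint_vel"].round(3))
c=vision.camera("top"); cv2.imwrite("pics/top1.png",cv2.resize(c["img"][130:430,200:440,::-1],None,fx=2,fy=2))
E
```

```text
clock: 3.4
eef_pos: [0.4447, 0.0002, 0.0198]
tool_rot: [1.0, -0.011, 0.001, -0.016]
ft_force: [-1.0, 0.1, 0.5]
grip_width: 0.0855
grasp_force: 0.0
[-0.021  0.352 -0.463  0.755  0.032  3.142] [ 0.     0.006 -0.006 -0.002 -0.002 -0.001]
```

View pics/top1.png

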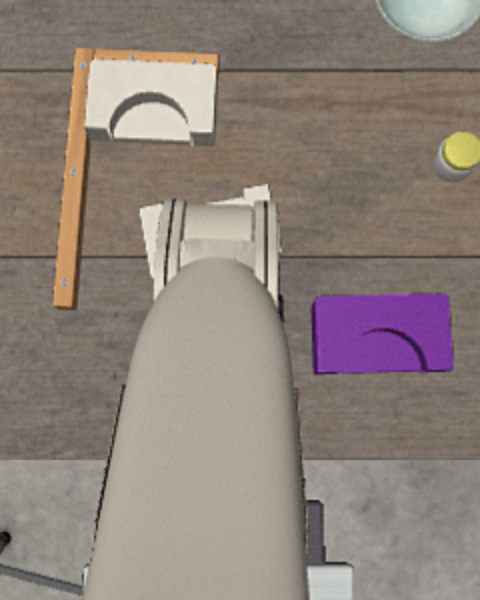

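q6 sits on its limit here, which explains the tilt. I'll do the end push first instead, with the tool yawed to about 1.525, where q6 is near mid-range.

```bash
python3 -m inch '[[[0,0,0],[0,0,-0.06],-1],[[0,0,0],[0,0,-0.06],-1],[[0,0,0],[0,0,-0.1],-1],[[0,0,0],[0,0,-0.1],-1],[[0,0,-0.019],[0,0,0],-0.06],[[0,0,-0.019],[0,0,0],-0.06],[[0,0,-0.019],[0,0,0],-0.06],[[0,0,-0.019],[0,0,0],-0.06],[[0,0,-0.019],[0,0,0],-0.06],[[0,0,-0.019],[0,0,0],-0.06]]'
python3 -m inch '[[[0,0,-0.019],[0,0,0],-0.06],[[0,0,-0.019],[0,0,0],-0.06],[[0,0,-0.019],[0,0,0],-0.06],[[0,0,-0.019],[0,0,0],-0.06],[[0,0,-0.019],[0,0,0],-0.06],[[0,0,-0.019],[0,0,0],-0.06],[[0,0,-0.019],[0,0,0],-0.06],[[0,0,0],[0,0,0],-0.06],[[0,0,0],[0,0,0],-0.06]]'
python3 g.py 0.538 -0.125 0.012 1.525; python3 -c "
from h import *;print(telemetry.get_obs()['joint_pos'])"
```

```text
clock: 4.28
eef_pos: [0.444, -0.0027, 0.1152]
tool_rot: [0.939, 0.343, 0.006, -0.015]
ft_force: [-0.4, 0.8, -0.1]
grip_width: 0.0453
grasp_force: 0.0
clock: 5.03
eef_pos: [0.444, -0.0027, 0.1151]
tool_rot: [0.722, 0.692, 0.011, -0.012]
ft_force: [-0.3, -0.1, -0.6]
grip_width: 0.0451
grasp_force: 0.0
now [ 0.444  -0.0027  0.1151] th 1.5278 turnz 0.0004 shift [-0.3929  0.3316  0.3435] F [-0.3 -0.1 -0.6] t 5.0
[-0.02809216  0.22256921 -0.34014473  1.00877763  0.03216129  1.58569106]
```

```bash
cat > g.py <<'E'
import sys
from h import *
from scipy.spatial.transform import Rotation as R
x,y,z,th=map(float,sys.argv[1:5])
o=telemetry.get_obs(); A=R.from_quat(o["tool_rot"]); T=R.from_euler("z",th)*R.from_euler("x",np.pi)
print("now",o["eef_pos"].round(4),"turn",((A.inv()*T).as_rotvec()/2/np.pi).round(4),"shift after turn",(T.inv().apply(np.array([x,y,z])-o["eef_pos"])/.3).round(4),"F",o["ft_force"].round(1),"q",o["joint_pos"].round(2),"t",round(o["clock"],1))
E
python3 g.py 0.538 -0.125 0.012 1.525
```

```text
now [ 0.444  -0.0027  0.1151] turn [-0.0002 -0.0051  0.0004] shift after turn [-0.3929  0.3316  0.3435] F [-0.3 -0.1 -0.6] q [-0.03  0.22 -0.34  1.01  0.03  1.59] t 5.0
```

```bash
python3 -m inch '[[[0,-0.0051,0.0004],[0,0,0],-0.06],[[0,0,0],[-0.079,0.066,0],-0.06],[[0,0,0],[-0.079,0.066,0],-0.06],[[0,0,0],[-0.079,0.066,0],-0.06],[[0,0,0],[-0.079,0.066,0],-0.06],[[0,0,0],[-0.079,0.066,0],-0.06],[[0,0,0],[0,0,0],-0.06],[[0,0,0],[0,0,0],-0.06]]'
python3 g.py 0.538 -0.125 0.012 1.525
```

```text
clock: 5.7
eef_pos: [0.5383, -0.1265, 0.1143]
tool_rot: [0.724, 0.69, -0.0, -0.001]
ft_force: [-0.5, 0.7, -0.6]
grip_width: 0.0454
grasp_force: 0.0
now [ 0.5383 -0.1265  0.1143] turn [-0.0003 -0.0001 -0.0002] shift after turn [ 0.0049 -0.0014  0.3409] F [-0.5  0.7 -0.6] q [-0.23  0.42 -0.05  1.1   0.    1.39] t 5.7
```

```bash
python3 -m inch '[[[0,0,0],[0,0,0.055],-0.06],[[0,0,0],[0,0,0.055],-0.06],[[0,0,0],[0,0,0.055],-0.06],[[0,0,0],[0,0,0.055],-0.06],[[0,0,0],[0,0,0.055],-0.06],[[0,0,0],[0,0,0.055],-0.06],[[0,0,0],[0,0,0],-0.06]]'
python3 -m inch '[[[0,0,0],[0.02,0,0],-0.06],[[0,0,0],[0.02,0,0],-0.06],[[0,0,0],[0.02,0,0],-0.06],[[0,0,0],[0.016,0,0],-0.06],[[0,0,0],[0.016,0,0],-0.06],[[0,0,0],[0.016,0,0],-0.06],[[0,0,0],[0.016,0,0],-0.06],[[0,0,0],[0.016,0,0],-0.06],[[0,0,0],[0.016,0,0],-0.06],[[0,0,0],[0.016,0,0],-0.06]]'
python3 g.py 0.543 -0.01 0.015 1.525
```

```text
clock: 6.28
eef_pos: [0.534, -0.1235, 0.0127]
tool_rot: [0.722, 0.692, -0.002, -0.004]
ft_force: [-1.2, 0.3, -0.2]
grip_width: 0.0455
grasp_force: 0.0
clock: 7.12
eef_pos: [0.5399, -0.074, 0.0159]
tool_rot: [0.722, 0.692, -0.001, -0.0]
ft_force: [-1.4, -4.4, 0.7]
grip_width: 0.0451
grasp_force: 0.0
now [ 0.5399 -0.074   0.0159] turn [-0.0002  0.0001  0.0004] shift after turn [0.2137 0.0004 0.0029] F [-1.4 -4.4  0.7] q [-0.14  0.52 -0.19  0.86 -0.    1.48] t 7.1
```

Contact, with about 4 N of sliding force. I'll keep pushing.

```bash
python3 -m inch '[[[0,0,0],[0.016,0,0],-0.06],[[0,0,0],[0.016,0,0],-0.06],[[0,0,0],[0.016,0,0],-0.06],[[0,0,0],[0.016,0,0],-0.06],[[0,0,0],[0.016,0,0],-0.06],[[0,0,0],[0.016,0,0],-0.06],[[0,0,0],[0.016,0,0],-0.06],[[0,0,0],[0.016,0,0],-0.06],[[0,0,0],[0.016,0,0],-0.06],[[0,0,0],[0,0,0],-0.06]]'
python3 -m inch '[[[0,0,0],[0.016,0,0],-0.06],[[0,0,0],[0.016,0,0],-0.06],[[0,0,0],[0.016,0,0],-0.06],[[0,0,0],[0,0,0],-0.06]]'
python3 g.py 0.543 0 0.015 1.525;  python3 - <<'E'
from h import *
c=vision.camera("top"); cv2.imwrite("pics/top2.png",cv2.resize(c["img"][145:295,210:360,::-1],None,fx=4,fy=4,interpolation=cv2.INTER_CUBIC))
E
```

```text
clock: 7.95
eef_pos: [0.542, -0.0291, 0.0157]
tool_rot: [0.722, 0.692, 0.0, -0.001]
ft_force: [-0.2, -0.2, -0.2]
grip_width: 0.0452
grasp_force: 0.0
clock: 8.28
eef_pos: [0.5428, -0.0149, 0.0158]
tool_rot: [0.722, 0.692, 0.0, -0.001]
ft_force: [-0.1, -0.0, 0.6]
grip_width: 0.0452
grasp_force: 0.0
now [ 0.5428 -0.0149  0.0158] turn [-0.0001 -0.0003  0.0006] shift after turn [ 0.0498 -0.0016  0.0027] F [-0.1 -0.   0.6] q [-0.03  0.51 -0.2   0.86  0.    1.58] t 8.3
```

View pics/top2.png

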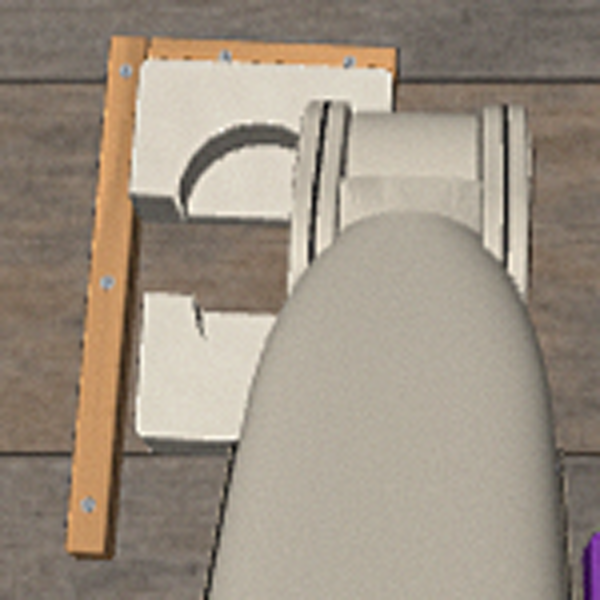

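The block is squared up, with its left end near x=140 in the crop and the rail's inner face near x=125, so the gap is about 8–12 mm. I'll ease it on.

```bash
for i in 1; do python3 -m inch '[[[0,0,0],[0.007,0,0],-0.06],[[0,0,0],[0.007,0,0],-0.06],[[0,0,0],[0.007,0,0],-0.06],[[0,0,0],[0.007,0,0],-0.06]]'; done
python3 -m inch '[[[0,0,0],[0.007,0,0],-0.06],[[0,0,0],[0.007,0,0],-0.06]]'
```

```text
clock: 8.67
eef_pos: [0.543, -0.0081, 0.0159]
tool_rot: [0.722, 0.692, -0.0, -0.0]
ft_force: [-0.6, -3.4, 1.1]
grip_width: 0.0453
grasp_force: 0.0
clock: 8.83
eef_pos: [0.5432, -0.0037, 0.0159]
tool_rot: [0.722, 0.692, -0.0, -0.0]
ft_force: [0.4, -4.5, 1.8]
grip_width: 0.0454
grasp_force: 0.0
```

```bash
python3 -m inch '[[[0,0,0],[0.007,0,0],-0.06],[[0,0,0],[0.006,0,0],-0.06]]'
python3 -m inch '[[[0,0,0],[0.006,0,0],-0.06]]'
python3 -m inch '[[[0,0,0],[0.004,0,0],-0.06]]'
```

```text
clock: 9.0
eef_pos: [0.5432, 0.0001, 0.0159]
tool_rot: [0.722, 0.692, -0.001, -0.0]
ft_force: [-1.2, -10.1, 3.0]
grip_width: 0.0455
grasp_force: 0.0
clock: 9.08
eef_pos: [0.543, -0.0, 0.0159]
tool_rot: [0.723, 0.691, -0.002, 0.001]
ft_force: [-1.6, -15.1, 3.7]
grip_width: 0.0452
grasp_force: 0.0
clock: 9.17
eef_pos: [0.5428, -0.0, 0.016]
tool_rot: [0.723, 0.691, -0.003, 0.002]
ft_force: [-2.2, -16.3, 4.5]
grip_width: 0.0454
grasp_force: 0.0
```

It's against the rail; the TCP stopped at y=0, as predicted. Next I back off, lift, and turn for the back push.

```bash
python3 -m inch '[[[0,0,0],[-0.03,0,0],-0.06],[[0,0,0],[-0.06,0,0],-0.06],[[0,0,0],[0,0,-0.1],-0.06],[[0,0,0],[0,0,-0.1],-0.06],[[0,0,0],[0,0,-0.1],-0.06],[[0,0,0],[0,0,-0.1],-0.06],[[0,0,-0.0193],[0,0,0],-1],[[0,0,-0.0193],[0,0,0],-1],[[0,0,-0.0193],[0,0,0],-1],[[0,0,-0.0193],[0,0,0],-1]]'
python3 -m inch '[[[0,0,-0.0193],[0,0,0],-1],[[0,0,-0.0193],[0,0,0],-1],[[0,0,-0.0193],[0,0,0],-1],[[0,0,-0.0193],[0,0,0],-1],[[0,0,-0.0193],[0,0,0],-1],[[0,0,-0.0193],[0,0,0],-1],[[0,0,-0.0193],[0,0,0],-1],[[0,0,-0.0193],[0,0,0],-1],[[0,0,-0.0193],[0,0,0],-1],[[0,0,0],[0,0,0],-1]]'
python3 g.py 0.455 0.095 0.012 3.096
```

```text
clock: 10.0
eef_pos: [0.5423, -0.0224, 0.1359]
tool_rot: [0.532, 0.847, 0.001, -0.001]
ft_force: [0.5, -0.1, -0.0]
grip_width: 0.0855
grasp_force: 0.0
clock: 10.83
eef_pos: [0.5421, -0.0226, 0.1355]
tool_rot: [0.017, 1.0, 0.001, -0.001]
ft_force: [0.2, 0.1, -0.5]
grip_width: 0.0855
grasp_force: 0.0
now [ 0.5421 -0.0226  0.1355] turn [ 0.0004 -0.0003  0.0019] shift after turn [0.3079 0.3784 0.4115] F [ 0.2  0.1 -0.5] q [-0.04  0.38 -0.05  1.14  0.   -0.01] t 10.8
```

```bash
python3 -m inch '[[[0,0,0.0019],[0.062,0.076,0],-1],[[0,0,0],[0.062,0.076,0],-1],[[0,0,0],[0.062,0.076,0],-1],[[0,0,0],[0.062,0.076,0],-1],[[0,0,0],[0.062,0.076,0],-1],[[0,0,0],[0,0,0],-1],[[0,0,0],[0,0,0],-1]]'
python3 g.py 0.455 0.095 0.012 3.096
python3 - <<'E'
from h import *
c=vision.camera("top"); cv2.imwrite("pics/top3.png",cv2.resize(c["img"][145:295,210:360,::-1],None,fx=4,fy=4,interpolation=cv2.INTER_CUBIC))
E
```

```text
clock: 11.42
eef_pos: [0.4538, 0.096, 0.136]
tool_rot: [0.024, 1.0, 0.001, -0.001]
ft_force: [0.7, -0.3, -0.3]
grip_width: 0.0857
grasp_force: 0.0
now [0.4538 0.096  0.136 ] turn [ 0.0002 -0.0003 -0.0004] shift after turn [-0.0042 -0.0031  0.4132] F [ 0.7 -0.3 -0.3] q [ 0.21  0.24 -0.26  1.08  0.    0.26] t 11.4
```

View pics/top3.png

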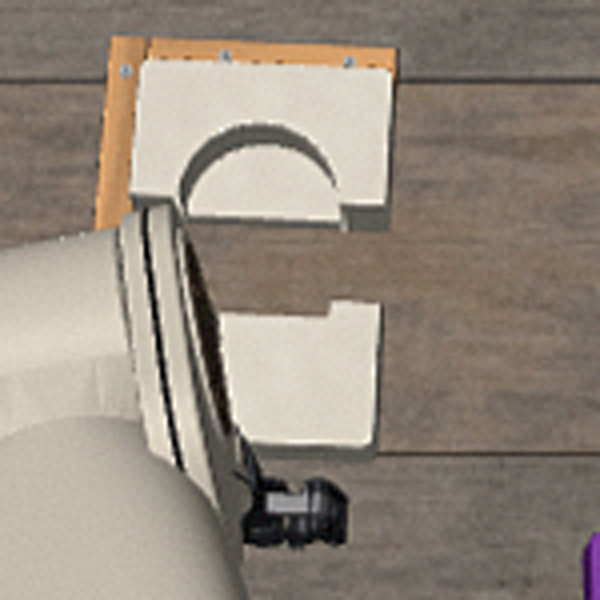

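The block is square and against the rail, with its back edge at row 447 and the gripper behind it. I'll descend and push along the jig's +x.

```bash
python3 -m inch '[[[0,0,0],[0,0,0.057],-1],[[0,0,0],[0,0,0.057],-1],[[0,0,0],[0,0,0.057],-1],[[0,0,0],[0,0,0.057],-1],[[0,0,0],[0,0,0.057],-1],[[0,0,0],[0,0,0.057],-1],[[0,0,0],[0,0,0.057],-1],[[0,0,0],[0,0,0],-1],[[0,0,0],[0,0,0],-1]]'
python3 -m inch '[[[0,0,0],[-0.02,0,0],-1],[[0,0,0],[-0.02,0,0],-1],[[0,0,0],[-0.02,0,0],-1],[[0,0,0],[-0.02,0,0],-1],[[0,0,0],[-0.016,0,0],-1],[[0,0,0],[-0.016,0,0],-1],[[0,0,0],[-0.016,0,0],-1],[[0,0,0],[-0.016,0,0],-1],[[0,0,0],[-0.016,0,0],-1],[[0,0,0],[-0.016,0,0],-1]]'
python3 g.py 0.567 0.091 0.016 3.096
```

```text
clock: 12.22
eef_pos: [0.4543, 0.0937, 0.0155]
tool_rot: [0.026, 1.0, -0.0, -0.002]
ft_force: [0.4, 0.2, 0.3]
grip_width: 0.0853
grasp_force: 0.0
clock: 13.05
eef_pos: [0.5069, 0.0919, 0.016]
tool_rot: [0.024, 1.0, 0.0, -0.002]
ft_force: [-6.9, 1.1, 5.9]
grip_width: 0.0852
grasp_force: 3.3
now [0.5069 0.0919 0.016 ] turn [ 0.     -0.0005 -0.0005] shift after turn [-2.003e-01  6.000e-03 -1.000e-04] F [-6.9  1.1  5.9] q [ 0.18  0.47 -0.28  0.83  0.    0.23] t 13.1
```

```bash
python3 -m inch '[[[0,0,0],[-0.016,0,0],-1],[[0,0,0],[-0.016,0,0],-1],[[0,0,0],[-0.016,0,0],-1],[[0,0,0],[-0.016,0,0],-1],[[0,0,0],[-0.016,0,0],-1],[[0,0,0],[-0.016,0,0],-1],[[0,0,0],[-0.016,0,0],-1],[[0,0,0],[-0.016,0,0],-1],[[0,0,0],[-0.01,0,0],-1]]'
python3 -m inch '[[[0,0,0],[-0.01,0,0],-1],[[0,0,0],[-0.008,0,0],-1]]'
```

```text
clock: 13.8
eef_pos: [0.5471, 0.0898, 0.0157]
tool_rot: [0.024, 1.0, -0.0, -0.003]
ft_force: [-6.7, -0.2, 4.1]
grip_width: 0.0855
grasp_force: 3.0
clock: 13.97
eef_pos: [0.5524, 0.0895, 0.0157]
tool_rot: [0.024, 1.0, -0.0, -0.002]
ft_force: [-5.1, 0.3, 3.6]
grip_width: 0.0857
grasp_force: 2.9
```

```bash
python3 -m inch '[[[0,0,0],[-0.008,0,0],-1],[[0,0,0],[-0.008,0,0],-1],[[0,0,0],[-0.008,0,0],-1],[[0,0,0],[-0.007,0,0],-1]]'
python3 -m inch '[[[0,0,0],[-0.007,0,0],-1]]'
python3 -m inch '[[[0,0,0],[-0.007,0,0],-1]]'
```

```text
clock: 14.3
eef_pos: [0.5616, 0.0891, 0.0157]
tool_rot: [0.024, 1.0, -0.0, -0.002]
ft_force: [-5.9, 0.6, 4.2]
grip_width: 0.0855
grasp_force: 2.9
clock: 14.38
eef_pos: [0.5636, 0.089, 0.0157]
tool_rot: [0.024, 1.0, -0.0, -0.003]
ft_force: [-6.4, -0.4, 4.4]
grip_width: 0.0851
grasp_force: 2.9
clock: 14.47
eef_pos: [0.5657, 0.0889, 0.0157]
tool_rot: [0.024, 1.0, -0.0, -0.003]
ft_force: [-5.7, 0.9, 3.7]
grip_width: 0.085
grasp_force: 2.9
```

```bash
for k in 1 2 3; do :; done
python3 -m inch '[[[0,0,0],[-0.007,0,0],-1]]'
python3 -m inch '[[[0,0,0],[-0.006,0,0],-1]]'
python3 -m inch '[[[0,0,0],[-0.006,0,0],-1]]'
python3 -m inch '[[[0,0,0],[0,0,0],-1]]'
```

```text
clock: 14.55
eef_pos: [0.567, 0.0888, 0.0157]
tool_rot: [0.024, 1.0, -0.0, -0.003]
ft_force: [-12.7, -0.2, 9.3]
grip_width: 0.0852
grasp_force: 6.4
clock: 14.63
eef_pos: [0.5669, 0.0888, 0.0155]
tool_rot: [0.024, 1.0, 0.0, -0.005]
ft_force: [-15.9, -0.2, 11.3]
grip_width: 0.0856
grasp_force: 7.7
clock: 14.72
eef_pos: [0.5668, 0.0888, 0.0153]
tool_rot: [0.024, 1.0, 0.0, -0.007]
ft_force: [-19.3, 0.5, 15.6]
grip_width: 0.0854
grasp_force: 10.0
clock: 14.8
eef_pos: [0.5668, 0.0888, 0.0153]
tool_rot: [0.024, 1.0, 0.0, -0.007]
ft_force: [-16.5, 1.2, 11.5]
grip_width: 0.0851
grasp_force: 8.1
```

It shut at x=0.567, as predicted. I'll back off and lift. Then I'll turn for a final nudge at the end face and look.

```bash
python3 -m inch '[[[0,0,0],[0.03,0,0],-1],[[0,0,0],[0.07,0,0],-1],[[0,0,0],[0.03,0,-0.1],-1],[[0,0,0],[0,0,-0.1],-1],[[0,0,0],[0,0,-0.1],-1],[[0,0,0],[0,0,-0.1],-1],[[0,0,0],[0,0.1,0],-0.06],[[0,0,0],[0,0.1,0],-0.06],[[0,0,0],[0,0.1,0],-0.06],[[0,0,0],[0,0.1,0],-0.06]]'
python3 -m inch '[[[0,0,0],[0.07,0.1,0],-0.06],[[0,0,0],[0.07,0.1,0],-0.06],[[0,0,0],[0.07,0.1,0],-0.06],[[0,0,0],[0.07,0.1,0],-0.06],[[0,0,0],[0.07,0.1,0],-0.06],[[0,0,0],[0,0.1,0],-0.06],[[0,0,0],[0,0,0],-0.06],[[0,0,0],[0,0,0],-0.06]]'
python3 g.py 0.58 -0.06 0.014 1.525
python3 - <<'E'
from h import *
c=vision.camera("top"); cv2.imwrite("pics/top4.png",cv2.resize(c["img"][145:295,210:360,::-1],None,fx=4,fy=4,interpolation=cv2.INTER_CUBIC))
E
```

```text
clock: 15.63
eef_pos: [0.5411, 0.2116, 0.1367]
tool_rot: [0.025, 1.0, 0.0, 0.0]
ft_force: [0.1, 0.4, -0.5]
grip_width: 0.0452
grasp_force: 0.0
clock: 16.3
eef_pos: [0.4441, 0.397, 0.136]
tool_rot: [0.023, 1.0, 0.0, -0.0]
ft_force: [0.1, 0.0, 0.8]
grip_width: 0.0454
grasp_force: 0.0
now [0.4441 0.397  0.136 ] turn [ 0.0e+00 -1.0e-04  2.5e-01] shift after turn [-1.5011  0.5224  0.4066] F [0.1 0.  0.8] q [0.73 0.48 0.11 1.19 0.   0.78] t 16.3
```

View pics/top4.png

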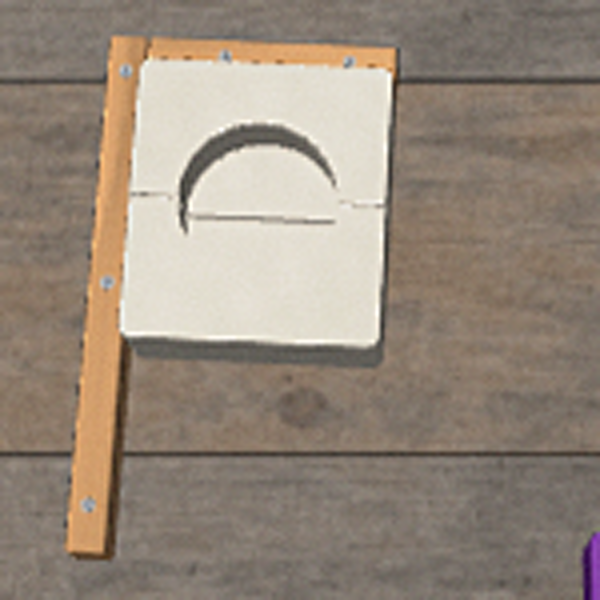

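The mould looks shut: the seam runs along row ~200, and the right ends line up from (392,70) to (378,347). I also moved towards +y by mistake, but at z = 0.136, so well clear of everything. I'll check the right edge at sub-pixel level.

```bash
python3 - <<'E'
from h import *
np.set_printoptions(precision=4,suppress=True)
c=vision.camera("top"); g=c["img"].astype(float).min(2)
def edge(line,vert,lo,hi):  # subpixel 50% crossing bright->dark, searching outward
    a=line; i=np.arange(lo,hi); b=a[lo]; d=a[hi]; t=(b+d)/2
    k=i[np.argmax(a[lo:hi]<t)]; return k-1+(a[k-1]-t)/(a[k-1]-a[k])
def at(col,row,z): return least_squares(lambda q:(proj([[*q,z]],c)-(col,row)).ravel(),(.6,0)).x
ri=lambda r0,r1:np.array([at(edge(g[r],0,298,314),r,.06) for r in range(r0,r1)])
F=ri(166,192); L=ri(201,228)
pf=np.polyfit(F[:,0],F[:,1],1); pl=np.polyfit(L[:,0],L[:,1],1)
print("slopes fixed,loose",pf[0],pl[0],"loose right end minus fixed line (m) median",np.median(L[:,1]-np.polyval(pf,L[:,0])), "res",np.std(F[:,1]-np.polyval(pf,F[:,0])))
B=np.array([at(x,edge(g[:,x],1,220,236),.06) for x in range(246,300)]); T=np.array([at(x,300-edge(g[::-1][179:,x],1,300-179-0-120,300-179-90) if 0 else np.nan,.06) if 0 else (0,0) for x in [0]])
pb=np.polyfit(B[:,1],B[:,0],1); print("back edge slope",pb[0], "back x at y=.0896",np.polyval(pb,.0896))
E
python3 g.py 0.58 -0.06 0.014 1.525
```

```text
slopes fixed,loose -0.04762982845370644 -0.046689151069990824 loose right end minus fixed line (m) median -0.0004823897298419158 res 0.000346540492055114
back edge slope 0.051158229363491785 back x at y=.0896 0.5790447211604277
now [0.4444 0.3948 0.1359] turn [-2.000e-04 -1.000e-04  2.495e-01] shift after turn [-1.4937  0.5209  0.4065] F [-0.8 -0.2  0.1] q [0.73 0.48 0.1  1.19 0.   0.78] t 16.4
```

The loose half is within about 0.5 mm of the rail, shut in x, and within about 0.005 rad of square. No nudge is needed, and the arm is clear, so I'm handing in.

```bash
python3 -c "
from workcell import workorder;print(workorder.job_done())"
```

```text
the job is handed in; nothing more can be done
None
```

The mould is closed and handed in: by camera measurement the loose half is shut on the fixed half, within about 0.5 mm of the side rail and square to about 0.005 rad; the arm never went near the jar, stamp or rib at table height, though I didn't re-measure them, and the hand-in returned no verdict.

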